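# Shut the cutter box and snap its two lever latches

### The job

Shut the cookie-cutter box on the counter: with the fingertips push its raised lid down until it is fully closed, and only then push the two steel lever latches on its front down past centre, one after the other in either order, so that each snaps shut against the front. Only push: do not lift the box or shove it along the counter, and leave the jar, the shaker and the tin near it where they stand.

Things in the scene. Friction and masses are not known exactly. Their poses are not given: they have to be found in the camera images.
- cutter_box: grey open box, 130 mm deep (x) by 240 wide (y) by 120 high, 2 to 3 kg, loose on the counter, two cookie cutters inside. Origin at the centre of its underside; z up; -x is the front with the latches (faces the robot, turned up to 0.25 rad), +y its left. Behind x = 0.63 in the world a fixed shelf hangs 0.55 m above the counter: keep wrist and forearm clear of it
- box_lid (a joint): opening angle of the pale wooden lid (143 mm deep, 250 mm wide, 10 mm thick), hinged along the upper back edge: 0 = fully closed, grows as the front edge rises. The hinge is stiff: the lid stays where it is left, and about 2 to 4 N downwards near its front edge closes it
- lid_front (a point): point on the upper face of the lid, on its centre line, 16 mm behind its front edge and 125 mm in front of the hinge line. With the lid closed it is 130 mm above the counter
- lid_hinge (a point): middle of the lid's hinge line (runs along the box's y axis), x = 0.070, y = 0, z = 0.120 in the box frame. The upper face of the lid lies 10 mm off this line, above it when closed
- latch_left_tab (a point): tab of the left (+y) lever latch: a flat steel tab, 26 mm wide, 4 mm thick, reaching 69 mm from its pivot. The point is on the tab's pushing face (upper when open), on its centre line, 50 mm from the pivot line. Open, the tab sticks out of the front and rises 40 degrees above level; shut, it hangs almost straight down against the front
- latch_left_pivot (a point): middle of the left latch's pivot line, which runs along the box's y axis 11 mm in front of the front face: x = -0.076, y = 0.075, z = 0.085 in the box frame. A thin upright wire loop (45 mm wide, 64 mm tall) rides on the lever 20 mm from the pivot and drops over a keeper on the lid as the lever goes down
- latch_left (a joint): angle of the left latch lever: 0 = open (its start), grows as the tab is pushed down, 2.13 = snapped shut. An over-centre spring drives it to the nearer end stop: short of the middle (1.07) it springs back open, past it it snaps shut by itself. Pushing the tab down takes 1 to 4 N
- latch_right_tab (a point): tab of the right (-y) lever latch: a flat steel tab, 26 mm wide, 4 mm thick, reaching 69 mm from its pivot. The point is on the tab's pushing face (upper when open), on its centre line, 50 mm from the pivot line. Open, the tab sticks out of the front and rises 40 degrees above level; shut, it hangs almost straight down against the front
- latch_right_pivot (a point): middle of the right latch's pivot line, which runs along the box's y axis 11 mm in front of the front face: x = -0.076, y = -0.075, z = 0.085 in the box frame. A thin upright wire loop (45 mm wide, 64 mm tall) rides on the lever 20 mm from the pivot and drops over a keeper on the lid as the lever goes down
- latch_right (a joint): angle of the right latch lever: 0 = open (its start), grows as the tab is pushed down, 2.13 = snapped shut. An over-centre spring drives it to the nearer end stop: short of the middle (1.07) it springs back open, past it it snaps shut by itself. Pushing the tab down takes 1 to 4 N
- spice_jar: glass spice jar with a green cap, 46 mm across, 106 mm high, loose beside the box; origin under its centre. To be left alone
- salt_shaker: grey glass salt shaker, 44 mm across, 90 mm high, loose beside the box; origin under its centre. To be left alone
- tea_tin: square green tea tin, 64 x 64 x 98 mm, loose, to the right of the box; origin under its centre. To be left alone

How it is judged (in metres and radians):
On the way, in this order (a step that is already met when the one before it is completed fails the run):
1. the lid is fully closed (value of joint box_lid below 0.05 rad), for 0.2 s.
2. both latch levers have snapped shut (value of joint box_lid below 0.05 rad and value of joint each of latch_left, latch_right above 2 rad), for 0.2 s.
At the end, for the whole second after the job is handed in: the lid is closed (under 0.05 rad), both latch levers are past 2.0 rad, snapped against the front; the box stands level and at rest within 30 mm of where it stood; jar, shaker and tin stand upright within 30 mm of where they stood (all of step 2 and linear speed of cutter_box below 0.02 m/s and angle between cutter_box's own z axis and vertical below 0.05 rad and height (world z) of cutter_box below 0.01 m and angle between each of spice_jar, salt_shaker, tea_tin's own z axis and vertical below 0.1 rad and distance of each of spice_jar, salt_shaker, tea_tin, cutter_box from where it was at the start of the episode below 0.03 m); the robot touches nothing.
It fails at once if a latch is thrown while the lid is still up (value of joint box_lid above 0.12 rad and value of joint any of latch_left, latch_right above 1.3 rad).
It fails at once if the box is lifted or tipped (height (world z) of cutter_box above 0.015 m or angle between cutter_box's own z axis and vertical above 0.1 rad).
It fails at once if the box is shoved more than 40 mm (distance of cutter_box from where it was at the start of the episode above 0.04 m).
It fails at once if the jar, the shaker or the tin is lifted, knocked over or pushed away (distance of any of spice_jar, salt_shaker, tea_tin from where it was at the start of the episode above 0.04 m or angle between any of spice_jar, salt_shaker, tea_tin's own z axis and vertical above 0.4 rad).
It also fails if it takes over 58 s, if anything falls off the work surface, if the arm or the gripper's body presses on something with over 40 N, if the wrist force passes 120 N, or if a joint passes its speed limit or range.

### The arm

A 6-joint arm with a two-finger parallel gripper is mounted at the origin on a cart in front of the work surface, level with it; the furniture and walls round the work are solid. World frame = base frame: x ahead of the robot, y to its left, z up, the work surface at z = 0. Lengths are in m, angles in degrees, forces in N, time in s.
With the tool pointing down it reaches from about 0.375 to 0.9 m from the base axis. Payload 3.1 kg.
Tool frame: the origin (TCP) lies between the finger pads; the fingertips stand 11 mm ahead of it and the grasp point (between the pads) lies 8 mm behind it; z points along the fingers, y is the line along which they close (so a half turn about z gives the same grasp; the last joint's range is limited). The gripper opens to 87 mm and grips with 3 to 60 N. Pads are 19 mm wide; open, the fingers measure 117 mm over their backs; the gripper's body (75 mm by 190 mm) begins 51 mm behind the grasp point.
Start: joints at [35.724, 30.224, 82.088, -0, 67.689, -10.227], TCP at [0.435, 0.449, 0.206] pointing down, gripper open.
Joint ranges: [-176.69, 176.69], [-43.24, 126.21], [12.49, 139.97], [-82, 262], [0, 151.66], [-163.58, 163.58]. Speed limits (degrees/s): [159.86, 159.86, 180, 180, 180, 180].

### API

Orientations are given as a 3x3 rotation matrix whose columns are the frame's x, y, z axes.
In Python, from rig import bot gives the robot as it stands.
- The arm moves only by the tool apply_moves, never from a script. Its argument "steps" is a list that holds one entry, the list of rows, each a list of 7 numbers: the shift along the tool's x, y, z in cm, then the turn, a rotation vector about the tool's x, y, z in degrees, then the gripper command: -1 is shut, 1 is fully open, values between are in proportion. In form: [[[dx, dy, dz, rx, ry, rz, jaw], ...]]. A call has 1 to 20 rows; each row is the pose to reach, as a shift and turn from the pose commanded when the call began, along the tool's axes at that moment; what a row does not reach only later rows make up. A row lasts 1/8 s, in which the tool goes at most 62.5 mm and 10.7 degrees, less where a joint would pass 70% of its speed; a pose out of reach is approached as far as the arm can. A call with a gripper value outside its range is refused whole. The fingers move at their own pace and stop on an object; the grip force is fixed at half the most. Time passes only in rows, so rows that repeat a pose let the fingers close. It gives the time, the measured TCP pose, the force, the opening and the grip force at its end, in the units of the state.
- bot.read_state(): the state, without advancing time (a new reading comes with each control period).
- bot.capture(name): name is "scene" or "top" or "wrist"; returns the picture (420x560x3 uint8, blue, green, red); there is no depth.
- bot.camera_model(name): a dict with "intrinsics" (3x3 intrinsics, pixels), "R" (3x3) and "t" (3): a world point X has camera coordinates R X + t. Camera axes: x right, y down, z forward; pixel columns grow to the right and rows downward; lengths in m; the calibration is good to about 2 mm. The wrist camera is an equidistant fisheye: a pixel r from the principal point sees the ray r / f radians off the axis. A picture is of the moment at which its call begins: read the wrist's pose just before it. camera_model takes no time and is no camera call; for the wrist camera it gives the pose at the moment of the call.
- bot.hand_in(): hands the job in; it is judged then, once.
The state is a dict: "time_s": time; "joint_positions": joint angles; "qvel": joint speeds; "tau": joint torques, N m; "position": TCP position; "tcp_rot": TCP orientation; "force": force on the tool from outside, world axes, zero at the start; "moment": the same for the moment, N m; "opening": opening from 0.0 (shut) to 1.0 (fully open); "grasp_force": force on a finger pad.
Only numpy, scipy, OpenCV 4.12 (cv2) and the standard library are available. Lean on these libraries where they do the work, as an engineer would, in place of code of your own. Each camera call takes 0.05 s, during which the arm holds its last target. There are 200 camera calls.

## Working session

There is one attempt and no reset: what is moved stays moved. The work goes in short steps, Python scripts to look and compute and a tool call to move; the robot and the scene stay as the last step left them, time stands still between calls to the robot, and variables do not carry over. Pictures are saved under pics/ and viewed, at most 10 in all, crops included, and the job is handed in when it is done.

Besides the shell and the picture viewer there is one more tool, called after "Call:" as name([rows], argument=value, ...), one row to a line, values as JSON. apply_moves: Moves the arm, as the interface text tells. Its arguments: {"type":"object","properties":{"steps":{"type":"array","items":{"type":"array","items":{"type":"array","items":{"type":"number"}}}}},"required":["steps"]}

```bash
mkdir -p pics
python3 - <<'E'
from rig import bot
import cv2,numpy as np
s=bot.read_state();print(s['position'],np.round(s['tcp_rot'],3).tolist(),s['time_s'])
for n in('scene','top'):
    cv2.imwrite(f'pics/{n}0.png',bot.capture(n))
    m=bot.camera_model(n);print(n,np.round(m['intrinsics'],1).tolist(),np.round(m['R'],3).tolist(),np.round(m['t'],3).tolist())
E
```

```text
[0.43388514 0.44878    0.20506197] [[-0.719, 0.695, -0.002], [0.695, 0.719, -0.001], [0.0, -0.002, -1.0]] 0.0
scene [[505.2, 0.0, 280.9], [0.0, 505.2, 203.7], [0.0, 0.0, 1.0]] [[0.446, -0.895, 0.001], [-0.481, -0.24, -0.843], [0.755, 0.376, -0.538]] [-0.309, 0.33, 0.92]
top [[526.1, 0.0, 276.2], [0.0, 526.1, 204.9], [0.0, 0.0, 1.0]] [[-0.016, -1.0, 0.022], [-0.994, 0.014, -0.109], [0.109, -0.023, -0.994]] [-0.072, 0.579, 1.357]
```

View pics/scene0.png

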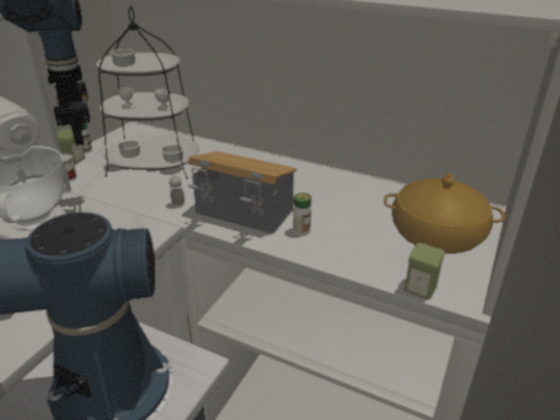

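View pics/top0.png

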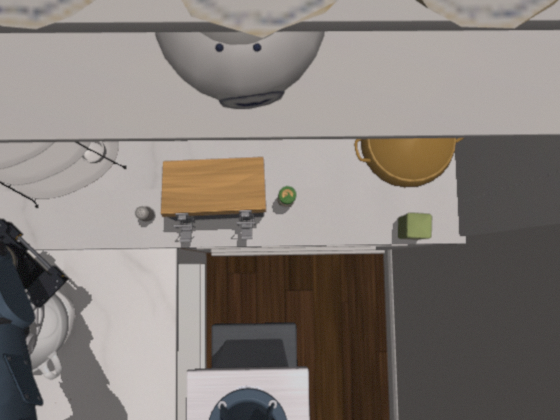

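The scene view shows the box with its lid slightly raised at about (245,190), the shaker at (177,190), the jar at (302,213) and the tin at (425,270). The top view has the lid spanning (162,158)-(266,215), the latches at (184,228) and (246,225), the jar at (287,195) and the shaker at (144,213). I'll enlarge both views to get the corners.

Run:
```python
import cv2,numpy as np
a=cv2.imread('pics/scene0.png')[140:240,160:325];b=cv2.imread('pics/top0.png')[145:250,130:305]
f=lambda i:cv2.convertScaleAbs(cv2.resize(i,(700,int(700*i.shape[0]/i.shape[1])),interpolation=cv2.INTER_CUBIC),alpha=1.6)
A,B=f(a),f(b)
print(A.shape,B.shape)
cv2.imwrite('pics/s1.png',A);cv2.imwrite('pics/t1.png',B)
for n,x0 in(('scene',0),('top',0)):
    im=cv2.imread(f'pics/{n}0.png');h=cv2.cvtColor(im,cv2.COLOR_BGR2HSV)
    m=cv2.inRange(h,(5,90,50),(22,255,255));m[:, 335:]=0;m[240:]=0
    c=max(cv2.findContours(m,0,2)[0],key=cv2.contourArea)
    print(n,cv2.contourArea(c),cv2.approxPolyDP(c,3,True)[:,0].tolist())
```

```text
(424, 700, 3) (420, 700, 3)
scene 1401.0 [[189, 161], [198, 164], [200, 159], [208, 160], [211, 169], [249, 178], [251, 171], [260, 172], [261, 180], [270, 183], [294, 170], [220, 152], [194, 156]]
top 5403.5 [[262, 158], [163, 162], [161, 213], [224, 214], [240, 209], [262, 212]]
```

View pics/s1.png

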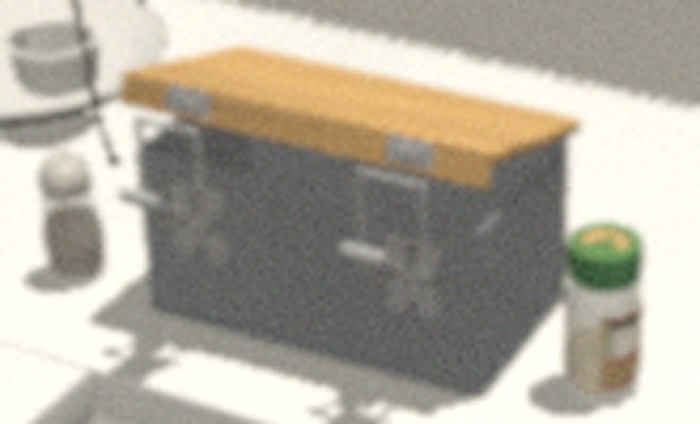

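View pics/t1.png

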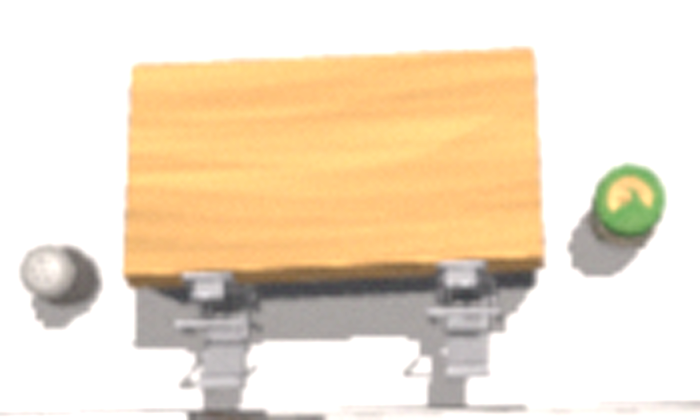

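Crop readings: the box's bottom corners in the scene crop are front-right (480,393), front-left (152,305) and back-right (563,300). The lid's upper corners are visible in both crops, so I'll cast and triangulate.

```bash
cat > h.py <<'E'
from rig import bot
import numpy as np
def ray(n,p):
    m=bot.camera_model(n);R=np.array(m['R']);t=np.array(m['t'])
    d=R.T@np.linalg.inv(m['intrinsics'])@np.array([*p,1.]);return -R.T@t,d/np.linalg.norm(d)
def onz(n,p,z):
    o,d=ray(n,p);return o+d*(z-o[2])/d[2]
def tri(a,b):
    o,d=ray('scene',a);q,e=ray('top',b)
    s=np.linalg.lstsq(np.c_[d,-e],q-o,rcond=None)[0];P,Q=o+s[0]*d,q+s[1]*e
    return (P+Q)/2,np.linalg.norm(P-Q)
S=lambda u,v:(160+u/4.2424-.38,140+v/4.24-.38)
T=lambda u,v:(130+u/4-.38,145+v/4-.38)
E
python3 - <<'E'
from h import *
np.set_printoptions(precision=4,suppress=True)
FR,FL,BR=[onz('scene',S(*p),0) for p in((480,393),(152,305),(563,300))]
print('bottom',FR,FL,BR,np.linalg.norm(FR-FL),np.linalg.norm(FR-BR))
L={}
for k,a,b in(('fl',(125,73),(126,275)),('fr',(495,158),(542,260)),('bl',(240,47),(134,66)),('br',(580,125),(532,48))):
    L[k],g=tri(S(*a),T(*b));print(k,L[k],g)
f=(L['fl']+L['fr'])/2;b=(L['bl']+L['br'])/2
print('w',np.linalg.norm(L['fl']-L['fr']),np.linalg.norm(L['bl']-L['br']),'d',np.linalg.norm(f-b),'lidang',np.degrees(np.arcsin((f-b)[2]/.143)))
for v in(FL-FR,L['fl']-L['fr'],L['bl']-L['br']):print('yaw',np.arctan2(-v[0],v[1]))
for n,p,z in(('jar',T(630,195),.106),('shaker',T(48,272),.09)):print(n,onz('top',p,z))
print('tin',onz('top',(416,225),.098))
E
```

```text
bottom [ 0.5528 -0.0454  0.    ] [0.5443 0.1919 0.    ] [ 0.67   -0.0463  0.    ] 0.2373984334325363 0.11723885792846009
fl [0.5468 0.195  0.1683] 0.0005193147925234946
fr [ 0.5537 -0.0535  0.1676] 0.004682060570861087
bl [0.6805 0.2    0.1252] 0.0018530074612756748
br [ 0.6902 -0.047   0.1211] 0.00027582581977385773
w 0.2485520492749635 0.24725834401940347 d 0.142425054348606 lidang 18.23941115332011
yaw 0.03581169429687704
yaw 0.027486854996316368
yaw 0.03925329455257799
jar [ 0.5989 -0.1073  0.106 ]
shaker [0.5571 0.2588 0.09  ]
tin [ 0.5153 -0.4313  0.098 ]
```

```bash
cat >> h.py <<'E'
from scipy.spatial.transform import Rotation as Ro
YAW=.034;ORG=np.array([.612,.075,0])
RB=Ro.from_euler('z',YAW).as_matrix()
w=lambda *p:ORG+RB@np.array(p)
def go(tip,tilt):
    s=bot.read_state();R=np.array(s['tcp_rot']);p=np.array(s['position'])
    Rt=RB@np.c_[[-1,0,0],[0,1,0],[0,0,-1]]@Ro.from_euler('y',-tilt,degrees=True).as_matrix()
    t=np.asarray(tip)-.011*Rt[:,2]
    print(np.round(R.T@(t-p)*100,2),np.round(Ro.from_matrix(R.T@Rt).as_rotvec(degrees=True),2),'now tip',np.round(p+.011*R[:,2],4),'F',np.round(s['force'],1))
E
python3 - <<'E'
from h import *
print(w(-.055,0,.13),w(-.076,.075,.085),w(-.076,-.075,.085))
go([.45,.073,.27],20)
E
```

```text
[0.55703179 0.07313036 0.13      ] [0.53349442 0.14737315 0.085     ] [ 0.53859343 -0.00254016  0.085     ]
[-27.02 -26.18  -7.48] [ -8.12 -18.97 -45.5 ] now tip [0.4339 0.4488 0.1942] F [-0.4 -0.1  0.4]
```

Call:
apply_moves([
  [[0, 0, -7.5, 0, 0, 0, -1], [0, 0, -7.5, 0, 0, 0, -1], [-27, -26.2, -7.5, -8.1, -19, -45.5, -1], [-27, -26.2, -7.5, -8.1, -19, -45.5, -1], [-27, -26.2, -7.5, -8.1, -19, -45.5, -1], [-27, -26.2, -7.5, -8.1, -19, -45.5, -1], [-27, -26.2, -7.5, -8.1, -19, -45.5, -1], [-27, -26.2, -7.5, -8.1, -19, -45.5, -1], [-27, -26.2, -7.5, -8.1, -19, -45.5, -1], [-27, -26.2, -7.5, -8.1, -19, -45.5, -1], [-27, -26.2, -7.5, -8.1, -19, -45.5, -1], [-27, -26.2, -7.5, -8.1, -19, -45.5, -1]],
])

```text
time_s: 1.6
position: [0.4461, 0.0744, 0.2808]
tcp_rot: [[-0.939, -0.036, 0.343], [-0.033, 0.999, 0.013], [-0.343, 0.001, -0.939]]
force: [-0.1, -1.2, 0.1]
opening: 0.006
grasp_force: 0.0
```

Run:
```python
from h import *
print(bot.read_state()['joint_positions'])
go([.557,.073,.20],20);go([.557,.073,.128],20)
```

```text
[  -7.07950251    2.56349999  114.22885164    4.61298846   43.46953176
 -101.92843294]
[-7.63 -0.54 10.29] [0.09 0.07 0.09] now tip [0.4499 0.0745 0.2705] F [-0.1 -1.2  0.1]
[-5.16 -0.55 17.05] [0.09 0.07 0.09] now tip [0.4499 0.0745 0.2705] F [-0.1 -1.2  0.1]
```

Call:
apply_moves([
  [[-7.6, -0.5, 10.3, 0, 0, 0, -1], [-7.6, -0.5, 10.3, 0, 0, 0, -1], [-7.6, -0.5, 10.3, 0, 0, 0, -1], [-7.3, -0.5, 11.2, 0, 0, 0, -1], [-6.9, -0.5, 12.2, 0, 0, 0, -1], [-6.6, -0.5, 13.1, 0, 0, 0, -1], [-6.2, -0.5, 14.1, 0, 0, 0, -1], [-5.9, -0.5, 15, 0, 0, 0, -1], [-5.6, -0.5, 15.9, 0, 0, 0, -1], [-5.4, -0.5, 16.5, 0, 0, 0, -1], [-5.25, -0.5, 16.8, 0, 0, 0, -1]],
])

```text
time_s: 2.98
position: [0.5529, 0.072, 0.1406]
tcp_rot: [[-0.939, -0.034, 0.342], [-0.031, 0.999, 0.012], [-0.342, 0.001, -0.94]]
force: [-3.9, -0.0, 2.5]
opening: 0.002
grasp_force: 1.7
```

Run:
```python
from h import *
import cv2
go([.557,.073,.126],20)
cv2.imwrite('pics/s2.png',cv2.resize(bot.capture('scene')[120:250,140:340],None,fx=4,fy=4,interpolation=2))
```

```text
[0.11 0.09 0.41] [ 0.04  0.02 -0.03] now tip [0.5567 0.0721 0.1303] F [-3.9 -0.   2.5]
```

View pics/s2.png

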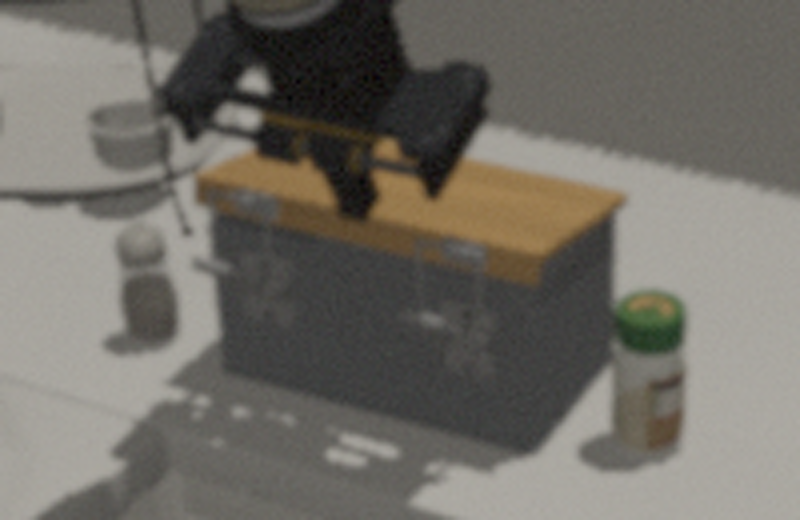

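The lid looks about closed, with its front edge running level along (200,190)-(540,265). I'll press a little more to seat it fully.

Call:
apply_moves([
  [[0.1, 0, 0.3, 0, 0, 0, -1], [0.15, 0, 0.5, 0, 0, 0, -1], [0.2, 0, 0.7, 0, 0, 0, -1], [0.25, 0, 0.8, 0, 0, 0, -1], [0.25, 0, 0.8, 0, 0, 0, -1], [0.25, 0, 0.8, 0, 0, 0, -1]],
])

```text
time_s: 3.78
position: [0.5547, 0.0718, 0.1332]
tcp_rot: [[-0.938, -0.034, 0.345], [-0.032, 0.999, 0.012], [-0.345, 0.0, -0.939]]
force: [-1.2, -0.5, 1.0]
opening: 0.008
grasp_force: 0.5
```

Run:
```python
from h import *
import cv2
go([.557,.073,.126],20)
a=cv2.resize(bot.capture('scene')[120:250,140:340],None,fx=3,fy=3,interpolation=2)
b=cv2.resize(bot.capture('wrist'),None,fx=.72,fy=.93)
print(a.shape,b.shape)
cv2.imwrite('pics/s3.png',cv2.convertScaleAbs(a,alpha=1.5))
```

```text
[ 0.03  0.11 -0.34] [ 0.01  0.19 -0.02] now tip [0.5585 0.0719 0.1229] F [-1.2 -0.5  1. ]
(390, 600, 3) (391, 403, 3)
```

View pics/s3.png

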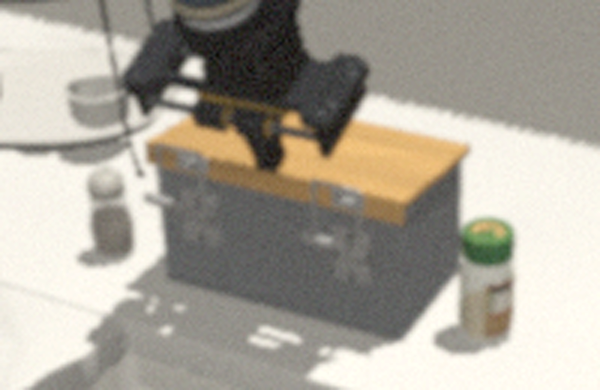

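Call:
apply_moves([
  [[0.1, 0, 0.3, 0, 0, 0, -1], [0.2, 0, 0.5, 0, 0, 0, -1], [0.25, 0, 0.75, 0, 0, 0, -1], [0.25, 0, 0.75, 0, 0, 0, -1]],
])

```text
time_s: 4.38
position: [0.5542, 0.0719, 0.1247]
tcp_rot: [[-0.939, -0.034, 0.343], [-0.031, 0.999, 0.012], [-0.344, 0.001, -0.939]]
force: [-0.9, -0.1, 0.5]
opening: 0.004
grasp_force: 0.4
```

Run:
```python
from h import *
import cv2
go([.557,.073,.126],20)
for n in('scene','top'):
    im=bot.capture(n);cv2.imwrite(f'pics/{n}4.png',im);h=cv2.cvtColor(im,cv2.COLOR_BGR2HSV)
    m=cv2.inRange(h,(5,90,50),(22,255,255));m[:, 335:]=0;m[240:]=0
    c=max(cv2.findContours(m,0,2)[0],key=cv2.contourArea);print(n,cv2.approxPolyDP(c,2,True)[:,0].tolist())
print(bot.read_state()['force'])
```

```text
[-0.31  0.1  -1.12] [ 0.03  0.09 -0.03] now tip [0.5579 0.0721 0.1144] F [-0.9 -0.1  0.5]
scene [[193, 171], [195, 178], [199, 173], [205, 173], [205, 170], [210, 182], [243, 189], [245, 179], [248, 191], [250, 185], [258, 185], [250, 182], [257, 181], [262, 188], [262, 194], [273, 197], [274, 192], [294, 169], [258, 160], [249, 174], [246, 170], [233, 168], [234, 175], [228, 180], [222, 169], [214, 163], [216, 160], [213, 166], [207, 165], [203, 160]]
top [[262, 158], [164, 162], [164, 218], [167, 211], [174, 207], [195, 209], [196, 206], [203, 205], [208, 208], [223, 205], [225, 212], [229, 213], [239, 210], [226, 211], [226, 207], [242, 207], [247, 204], [252, 208], [254, 215], [264, 214]]
[ 0.03006607  0.24310735 -1.38546525]
```

Run:
```python
from h import *
import cv2
def onx(n,p,x):
    o,d=ray(n,p);q=RB.T@(o-ORG);e=RB.T@d;return q+e*(x-q[0])/e[0]
im=cv2.imread('pics/scene4.png')
# first picture for reference, bottom front corner then lid lower/upper corner now
for p in((273.1,232.6),(195.8,211.9),(273.5,197),(276,189),(191,170.5)):print(p,np.round(onx('scene',p,-.071),4))
c=cv2.convertScaleAbs(cv2.resize(im[140:240,170:310],None,fx=5.5,fy=5.5,interpolation=2),alpha=1.6);cv2.imwrite('pics/s5.png',c)
```

```text
(273.1, 232.6) [-0.071  -0.123   0.0055]
(195.8, 211.9) [-0.071   0.1128  0.005 ]
(273.5, 197) [-0.071  -0.125   0.1146]
(276, 189) [-0.071  -0.1319  0.1394]
(191, 170.5) [-0.071   0.1138  0.1346]
```

View pics/s5.png

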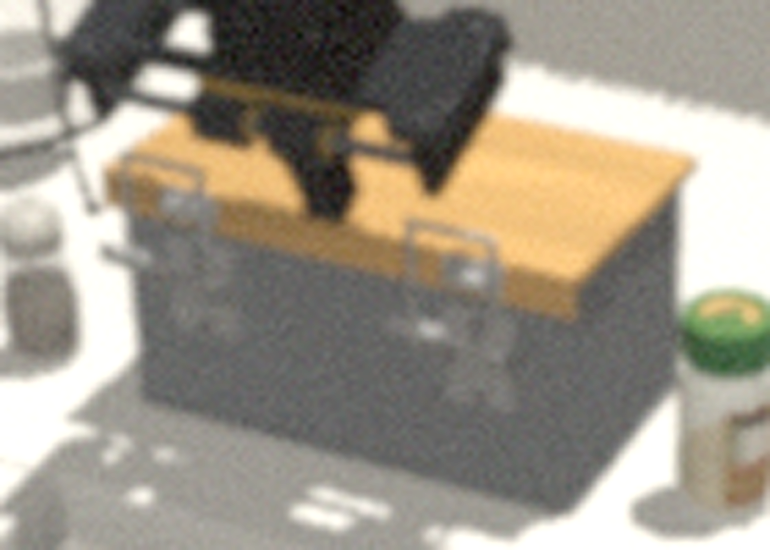

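The front edge now measures about z = 0.130, so the lid is nearly closed. I'll keep pushing until the force rises.

Call:
apply_moves([
  [[0.1, 0, 0.2, 0, 0, 0, -1], [0.15, 0, 0.4, 0, 0, 0, -1], [0.2, 0, 0.55, 0, 0, 0, -1], [0.2, 0, 0.55, 0, 0, 0, -1]],
])

```text
time_s: 4.97
position: [0.5543, 0.0719, 0.1191]
tcp_rot: [[-0.938, -0.034, 0.344], [-0.031, 0.999, 0.012], [-0.344, 0.001, -0.939]]
force: [0.7, 0.0, -0.0]
opening: 0.007
grasp_force: 0.3
```

Run:
```python
from h import *
import cv2
m=bot.camera_model('scene')
for P in((.558,.072,.1144),(.558,.072,.13)):
    c=np.array(m['R'])@P+m['t'];q=np.array(m['intrinsics'])@c;print(q[:2]/q[2])
im=bot.capture('scene');print(bot.read_state()['force'],bot.read_state()['tau'])
d=cv2.absdiff(im,cv2.imread('pics/scene4.png')).max(2)
c=cv2.convertScaleAbs(cv2.resize(im[140:240,170:310],None,fx=5.5,fy=5.5,interpolation=2),alpha=1.6);cv2.imwrite('pics/s6.png',c)
```

```text
[233.01126277 183.4316673 ]
[232.70525039 178.18358499]
[-0.4315635  -0.34211753  0.32254862] [ 9.91718355e-02 -3.41539264e+01 -1.01818603e+01  9.86016984e-02
 -1.12509158e+00 -1.16826888e-02]
```

View pics/s6.png

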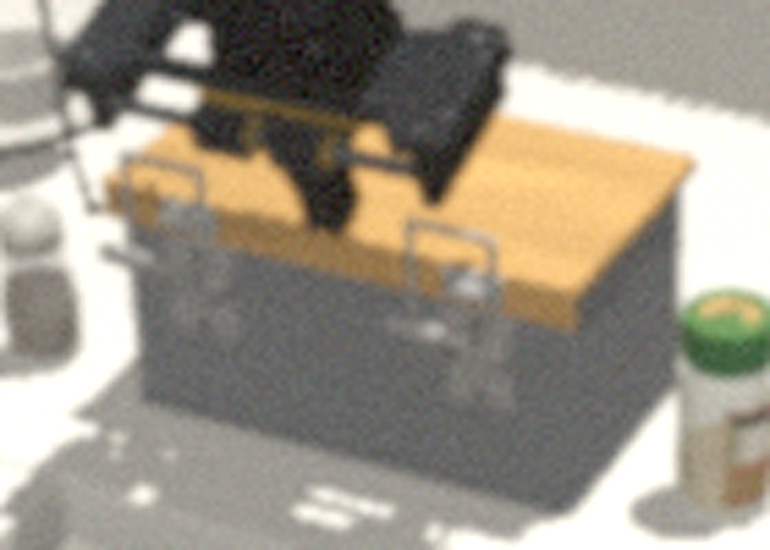

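The lid is still following the finger (lower right corner from row 320 to 330), so I'll carry on.

Call:
apply_moves([
  [[0.1, 0, 0.2, 0, 0, 0, -1], [0.15, 0, 0.4, 0, 0, 0, -1], [0.2, 0, 0.6, 0, 0, 0, -1], [0.25, 0, 0.75, 0, 0, 0, -1]],
])

```text
time_s: 5.52
position: [0.5549, 0.0719, 0.1161]
tcp_rot: [[-0.936, -0.035, 0.35], [-0.033, 0.999, 0.012], [-0.35, -0.001, -0.937]]
force: [-21.1, -2.7, 52.6]
opening: 0.001
grasp_force: 28.1
```

The force jumped to 52 N, so the lid is on its stop. I'll back off and check the geometry, because the tip height (about 0.105) is lower than the expected 0.130.

Call:
apply_moves([
  [[-0.6, 0, -1.6, 0, 0, 0, -1], [-2.4, 0, -6, 0, 0, 0, -1], [-1.0, 0, -12, 0, 0, 0, -1], [3, 0, -15, 0, 0, 0, -1], [8, 0, -17, 0, 0, 0, -1], [8, 0, -17, 0, 0, 0, -1], [8, 0, -17, 0, 0, 0, -1]],
])

```text
time_s: 6.4
position: [0.4219, 0.0672, 0.244]
tcp_rot: [[-0.938, -0.034, 0.346], [-0.031, 0.999, 0.012], [-0.346, 0.0, -0.938]]
force: [1.8, -0.5, -0.2]
opening: 0.003
grasp_force: 0.0
```

Run:
```python
from h import *
import cv2
print(bot.read_state()['position'])
f=lambda i,k:cv2.convertScaleAbs(cv2.resize(i,None,fx=k,fy=k,interpolation=2),alpha=1.6)
a=bot.capture('scene');b=bot.capture('top')
cv2.imwrite('pics/scene7.png',a);cv2.imwrite('pics/top7.png',b)
A=f(a[140:240,160:325],4);B=f(b[145:250,130:295],4)[:180*4//4*2]
B=f(b[150:242,130:295],4)[:,:];B=cv2.resize(B,(660,220)) if 0 else B
c=np.vstack([f(a[145:240,160:325],4)[:, :],]);
cv2.imwrite('pics/c7.png',cv2.resize(np.hstack([f(a[145:245,180:300],3.3),f(b[150:250,145:265],3.3)]),(792,330)))
```

```text
[0.42188576 0.06716598 0.24401583]
```

View pics/c7.png

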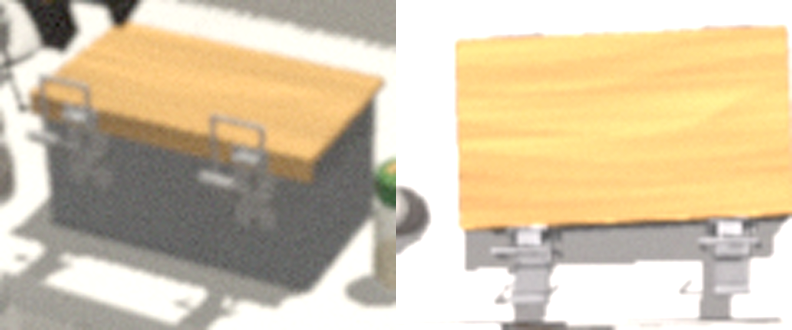

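The left half (scene) shows the lid's front upper corners at (35,93) and (313,160). The right half (top) shows the lid's corners at (462,226), (792,214), (457,42) and (785,28). Both levers still stick out in front.

Run:
```python
from h import *
np.set_printoptions(precision=4,suppress=True)
S=lambda u,v:(180+u/3.3-.35,145+v/3.3-.35)
T=lambda u,v:(145+(u-396)/3.3-.35,150+v/3.3-.35)
L={}
for k,a,b in(('fl',(33,95),(462,226)),('fr',(313,161),(792,214)),('bl',(125,22),(457,41)),('br',(384,82),(785,28)),
  ('loopR top-l',(211,118),(700,241)),('loopR top-r',(264,129),(760,239)),('tabtipR',(200,180),(716,286))):
    L[k],g=tri(S(*a),T(*b));print(k,L[k],round(g,4),'box',RB.T@(L[k]-ORG))
for p in((313,160),(303,293),(52,222),(376,205)):print(onz('scene',S(*p),0))
```

```text
fl [0.5398 0.1946 0.1225] 0.001 box [-0.0681  0.1219  0.1225]
fr [ 0.546  -0.0522  0.1244] 0.0046 box [-0.0703 -0.1249  0.1244]
bl [0.6796 0.198  0.1241] 0.0032 box [0.0718 0.1207 0.1241]
br [ 0.6865 -0.0472  0.1217] 0.0008 box [ 0.0703 -0.1247  0.1217]
loopR top-l [0.5229 0.0174 0.1555] 0.0014 box [-0.091  -0.0545  0.1555]
loopR top-r [ 0.5238 -0.0264  0.157 ] 0.0006 box [-0.0916 -0.0984  0.157 ]
tabtipR [0.4912 0.0086 0.1215] 0.0038 box [-0.123  -0.0623  0.1215]
[0.73   0.0404 0.    ]
[ 0.5468 -0.0447  0.    ]
[0.5427 0.1909 0.    ]
[ 0.6883 -0.0415  0.    ]
```

The lid is flat: all four top corners triangulate to z of 0.122-0.124, with a camera bias of about -6 mm. It's closed. The triangulated tab tip also matches the box pose. Next is the right latch.

Run:
```python
from h import *
go(w(-.116,-.075,.17),30);go(w(-.116,-.075,.05),30)
```

```text
[-4.16 -7.35  8.38] [ 0.01 -9.8  -0.02] now tip [0.4264 0.0672 0.2335] F [-0.1  0.4 -0.1]
[-0.02 -7.36 19.64] [ 0.01 -9.8  -0.02] now tip [0.4264 0.0672 0.2335] F [-0.1  0.4 -0.1]
```

Call:
apply_moves([
  [[-4.2, -7.4, 8.4, 0, -9.8, 0, -1], [-4.2, -7.4, 8.4, 0, -9.8, 0, -1], [-4.2, -7.4, 8.4, 0, -9.8, 0, -1], [-4.2, -7.4, 8.4, 0, -9.8, 0, -1]],
])

```text
time_s: 7.0
position: [0.4938, -0.0065, 0.1775]
tcp_rot: [[-0.867, -0.031, 0.498], [-0.027, 1.0, 0.016], [-0.498, 0.0, -0.867]]
force: [0.4, -0.1, 0.0]
opening: 0.005
grasp_force: 0.0
```

Run:
```python
from h import *
import cv2
f=lambda i,k:cv2.convertScaleAbs(cv2.resize(i,None,fx=k,fy=k,interpolation=2),alpha=1.6)
a=bot.capture('scene');b=bot.capture('top')
cv2.imwrite('pics/c8.png',cv2.resize(np.hstack([f(a[125:245,180:300],3.3),f(b[150:270,165:285],3.3)]),(792,396)))
print(bot.read_state()['joint_positions'])
go(w(-.116,-.075,.11),30);go(w(-.116,-.075,.04),30)
```

```text
[ -21.3887427    16.6280836   126.1074468    50.51359516   14.74569776
 -159.9033834 ]
[2.9  0.2  5.01] [-0.03 -0.19 -0.19] now tip [ 0.4989 -0.0059  0.1679] F [-0.3 -0.1 -0.1]
[ 6.38  0.19 11.09] [-0.03 -0.19 -0.19] now tip [ 0.4989 -0.0059  0.1679] F [-0.3 -0.1 -0.1]
```

View pics/c8.png

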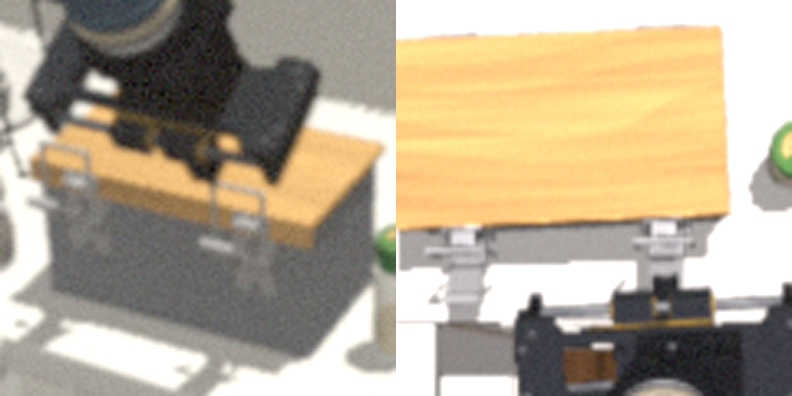

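Tilt 30 brings the wrist near its limits (q5 = 15, q6 = -160). The picture shows the fingertips above the right tab at about (663,285) in the top half, clear of the loop at row 245. I'll cut the tilt to 15 degrees before descending.

Run:
```python
from h import *
go(w(-.12,-.075,.165),15)
```

```text
[0.23 0.2  0.08] [-1.000e-02  1.481e+01 -1.900e-01] now tip [ 0.4989 -0.0059  0.1679] F [-0.3 -0.1 -0.1]
```

Call:
apply_moves([
  [[0.2, 0.2, 0.1, 0, 7.4, 0, -1], [0.2, 0.2, 0.1, 0, 14.8, 0, -1], [0.2, 0.2, 0.1, 0, 14.8, 0, -1], [0.2, 0.2, 0.1, 0, 14.8, 0, -1]],
])

```text
time_s: 7.6
position: [0.4932, -0.0022, 0.1783]
tcp_rot: [[-0.964, -0.036, 0.265], [-0.035, 0.999, 0.009], [-0.265, -0.001, -0.964]]
force: [0.2, -0.8, 0.2]
opening: 0.005
grasp_force: 0.0
```

Run:
```python
from h import *
print(bot.read_state()['joint_positions'])
go(w(-.12,-.075,.10),15);go(w(-.12,-.075,.04),15)
```

```text
[ -16.4850096    17.50152692  114.326972      8.60815008   33.85467914
 -115.13582062]
[ 1.94 -0.18  6.48] [-0.02  0.36  0.15] now tip [ 0.4961 -0.0021  0.1677] F [ 0.2 -0.8  0.2]
[ 3.53 -0.17 12.27] [-0.02  0.36  0.15] now tip [ 0.4961 -0.0021  0.1677] F [ 0.2 -0.8  0.2]
```

Call:
apply_moves([
  [[0.9, -0.2, 2.6, 0, 0.4, 0, -1], [1.3, -0.2, 4.1, 0, 0.4, 0, -1], [1.6, -0.2, 5.3, 0, 0.4, 0, -1], [1.9, -0.2, 6.5, 0, 0.4, 0, -1], [2.2, -0.2, 7.5, 0, 0.4, 0, -1], [2.5, -0.2, 8.4, 0, 0.4, 0, -1], [2.7, -0.2, 9.2, 0, 0.4, 0, -1], [2.9, -0.2, 10, 0, 0.4, 0, -1], [2.9, -0.2, 10, 0, 0.4, 0, -1]],
])

```text
time_s: 8.72
position: [0.4888, -0.0044, 0.0724]
tcp_rot: [[-0.967, -0.034, 0.253], [-0.032, 0.999, 0.009], [-0.254, 0.001, -0.967]]
force: [-0.4, 0.3, -1.1]
opening: 0.008
grasp_force: 0.0
```

Run:
```python
from h import *
import cv2
f=lambda i,k:cv2.convertScaleAbs(cv2.resize(i,None,fx=k,fy=k,interpolation=2),alpha=1.6)
a=bot.capture('scene');b=bot.capture('top')
cv2.imwrite('pics/c9.png',cv2.resize(np.hstack([f(a[125:245,180:300],3.3),f(b[150:270,165:285],3.3)]),(792,396)))
print(bot.read_state()['joint_positions'])
go(w(-.12,-.075,.04),15)
```

```text
[ -16.84990861   30.40853169  120.01100559   17.06240473   16.28589358
 -124.61989763]
[0.3  0.02 2.23] [ 0.02 -0.26 -0.02] now tip [ 0.4918 -0.0043  0.0623] F [ 0.7 -0.3  0.2]
```

View pics/c9.png

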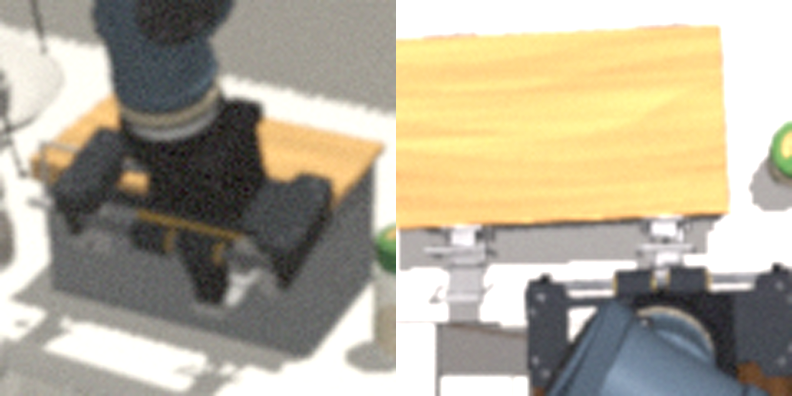

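The left half shows the fingers over the front at about (210,290), with a bright strip beside them at (240,285), lower than the open tab was. With the contact force gone, the right lever has probably snapped. That was my 11th picture and the limit was 10, so from here I'll go by numbers only. I'll push a little lower to be safe, then retreat.

Call:
apply_moves([
  [[0.1, 0, 0.6, 0, 0, 0, -1], [0.3, 0, 1.2, 0, 0, 0, -1], [0.4, 0, 1.8, 0, 0, 0, -1], [0.4, 0, 1.8, 0, 0, 0, -1]],
])

```text
time_s: 9.32
position: [0.4889, -0.0042, 0.0539]
tcp_rot: [[-0.967, -0.034, 0.253], [-0.032, 0.999, 0.01], [-0.253, 0.001, -0.968]]
force: [-1.0, -0.1, 0.7]
opening: 0.002
grasp_force: 0.0
```

Run:
```python
from h import *
print(bot.read_state()['joint_positions'])
go(w(-.13,-.075,.06),15);go(w(-.16,-.075,.2),15)
```

```text
[ -16.81676608   33.04712065  120.6031428    20.8915261    13.32560873
 -128.54373108]
[ 0.27 -0.01 -1.8 ] [ 0.05 -0.36 -0.03] now tip [ 0.4917 -0.0041  0.0433] F [-1.  -0.1  0.7]
[-3.70e-01  1.00e-02 -1.61e+01] [ 0.05 -0.36 -0.03] now tip [ 0.4917 -0.0041  0.0433] F [-1.  -0.1  0.7]
```

Call:
apply_moves([
  [[1, 0, -1, 0, 0, 0, -1], [1, 0, -6, 0, 0, 0, -1], [1, 0, -12, 0, 0, 0, -1], [2, 0, -18, 0, 0, 0, -1], [4, 0, -21, 0, 0, 0, -1], [4, 0, -21, 0, 0, 0, -1], [4, 0, -21, 0, 0, 0, -1]],
])

```text
time_s: 10.2
position: [0.3971, -0.0074, 0.2472]
tcp_rot: [[-0.967, -0.033, 0.254], [-0.032, 0.999, 0.009], [-0.254, 0.001, -0.967]]
force: [0.3, -0.4, -1.1]
opening: 0.007
grasp_force: 0.0
```

Run:
```python
from h import *
import cv2
def px(n,P):
    m=bot.camera_model(n);c=np.array(m['R'])@P+m['t'];q=np.array(m['intrinsics'])@c;return q[:2]/q[2]
g=lambda i:cv2.GaussianBlur(cv2.cvtColor(i,6),(3,3),0).astype(int)
for n in('scene','top'):
    a=bot.capture(n);cv2.imwrite(f'pics/{n}10.png',a);o=cv2.imread(f'pics/{n}7.png')
    for nm,y in(('R',-.075),('L',.075)):
        for lab,P in(('openTab50',(-.114,y,.117)),('openTip',(-.127,y,.126)),('shutTab50',(-.085,y,.035)),('shutTip',(-.087,y,.02)),('loopTop',(-.091,y,.157)),('loopLeg',(-.091,y+.022,.14))):
            u,v=np.round(px(n,w(*P)-[0,0,.005])).astype(int);print(n,nm,lab,(u,v),g(o)[v-1:v+2,u-1:u+2].mean().round(),g(a)[v-1:v+2,u-1:u+2].mean().round())
print(np.round(bot.read_state()['position'],3))
```

```text
scene R openTab50 (np.int64(248), np.int64(202)) 78.0 72.0
scene R openTip (np.int64(245), np.int64(201)) 82.0 65.0
scene R shutTab50 (np.int64(254), np.int64(223)) 65.0 79.0
scene R shutTip (np.int64(254), np.int64(228)) 75.0 82.0
scene R loopTop (np.int64(251), np.int64(183)) 120.0 128.0
scene R loopLeg (np.int64(244), np.int64(187)) 84.0 89.0
scene L openTab50 (np.int64(195), np.int64(189)) 83.0 83.0
scene L openTip (np.int64(192), np.int64(188)) 121.0 123.0
scene L shutTab50 (np.int64(204), np.int64(210)) 65.0 65.0
scene L shutTip (np.int64(204), np.int64(215)) 79.0 79.0
scene L loopTop (np.int64(199), np.int64(171)) 116.0 116.0
scene L loopLeg (np.int64(192), np.int64(175)) 81.0 80.0
top R openTab50 (np.int64(246), np.int64(233)) 124.0 177.0
top R openTip (np.int64(246), np.int64(238)) 132.0 180.0
top R shutTab50 (np.int64(247), np.int64(224)) 117.0 69.0
top R shutTip (np.int64(247), np.int64(225)) 116.0 78.0
top R loopTop (np.int64(245), np.int64(223)) 122.0 68.0
top R loopLeg (np.int64(236), np.int64(224)) 105.0 103.0
top L openTab50 (np.int64(185), np.int64(236)) 123.0 119.0
top L openTip (np.int64(185), np.int64(241)) 122.0 116.0
top L shutTab50 (np.int64(190), np.int64(227)) 113.0 108.0
top L shutTip (np.int64(190), np.int64(228)) 111.0 106.0
top L loopTop (np.int64(182), np.int64(226)) 113.0 108.0
top L loopLeg (np.int64(174), np.int64(226)) 114.0 107.0
[ 0.397 -0.007  0.246]
```

The right latch is shut: in the top view its tab pixels changed from tab grey (124) to counter (177), while the left's stayed the same. I'll do the left latch the same way.

Run:
```python
from h import *
import cv2
for z in(.165,.10,.045):go(w(-.12,.075,z),15)
go(w(-.17,.075,.25),15)
for k in(7,10):
    h=cv2.cvtColor(cv2.imread(f'pics/top{k}.png'),cv2.COLOR_BGR2HSV);m=cv2.inRange(h,(5,90,50),(22,255,255));m[:,335:]=0;m[235:]=0
    c=max(cv2.findContours(m,0,2)[0],key=cv2.contourArea);print(cv2.minAreaRect(c))
```

```text
[-7.36 14.99  9.26] [ 0.08 -0.4  -0.03] now tip [ 0.4    -0.0073  0.2358] F [ 0.8 -0.2 -1.2]
[-5.72 14.98 15.55] [ 0.08 -0.4  -0.03] now tip [ 0.4    -0.0073  0.2358] F [ 0.8 -0.2 -1.2]
[-4.34 14.98 20.88] [ 0.08 -0.4  -0.03] now tip [ 0.4    -0.0073  0.2358] F [ 0.8 -0.2 -1.2]
[-4.66 15.01 -0.22] [ 0.08 -0.4  -0.03] now tip [ 0.4    -0.0073  0.2358] F [ 0.8 -0.2 -1.2]
((213.5399169921875, 188.39822387695312), (57.809593200683594, 101.16679382324219), 87.45519256591797)
((213.52687072753906, 188.2674560546875), (57.748111724853516, 101.16728973388672), 87.43623352050781)
```

Call:
apply_moves([
  [[-4.7, 15, -0.2, 0, -0.4, 0, -1], [-4.7, 15, -0.2, 0, -0.4, 0, -1], [-4.7, 15, -0.2, 0, -0.4, 0, -1], [-4.7, 15, -0.2, 0, -0.4, 0, -1], [-7.4, 15, 9.3, 0, -0.4, 0, -1], [-7.4, 15, 9.3, 0, -0.4, 0, -1], [-7.4, 15, 9.3, 0, -0.4, 0, -1], [-6.9, 15, 11, 0, -0.4, 0, -1], [-6.5, 15, 12.5, 0, -0.4, 0, -1], [-6.1, 15, 14, 0, -0.4, 0, -1], [-5.7, 15, 15.5, 0, -0.4, 0, -1], [-5.5, 15, 16.5, 0, -0.4, 0, -1], [-5.2, 15, 17.5, 0, -0.4, 0, -1], [-5, 15, 18.5, 0, -0.4, 0, -1], [-4.7, 15, 19.5, 0, -0.4, 0, -1], [-4.5, 15, 20.2, 0, -0.4, 0, -1], [-4.3, 15, 20.9, 0, -0.4, 0, -1], [-4.3, 15, 20.9, 0, -0.4, 0, -1]],
])

```text
time_s: 12.55
position: [0.4857, 0.1456, 0.0554]
tcp_rot: [[-0.966, -0.034, 0.257], [-0.033, 0.999, 0.009], [-0.257, 0.0, -0.966]]
force: [0.0, 0.5, 0.4]
opening: 0.005
grasp_force: 0.0
```

Call:
apply_moves([
  [[1, 0, -1, 0, 0, 0, -1], [1, 0, -6, 0, 0, 0, -1], [1, 0, -12, 0, 0, 0, -1], [2, 0, -18, 0, 0, 0, -1], [4, 0, -21, 0, 0, 0, -1], [4, 0, -21, 0, 0, 0, -1], [4, 0, -21, 0, 0, 0, -1], [4, 0, -21, 0, 0, 0, -1]],
])

```text
time_s: 13.55
position: [0.3934, 0.1424, 0.2475]
tcp_rot: [[-0.966, -0.034, 0.258], [-0.032, 0.999, 0.009], [-0.258, 0.0, -0.966]]
force: [-0.2, 0.6, 0.3]
opening: 0.008
grasp_force: 0.0
```

Run:
```python
from h import *
import cv2
g=lambda i:cv2.GaussianBlur(cv2.cvtColor(i,6),(3,3),0).astype(int)
P={'scene':[(245,201),(248,202),(254,223),(195,189),(192,188),(204,210)],'top':[(246,233),(246,238),(185,236),(185,241),(247,224),(187,227)]}
for n in P:
    a=bot.capture(n);cv2.imwrite(f'pics/{n}11.png',a);I=[g(cv2.imread(f'pics/{n}{k}.png')) for k in(7,10)]+[g(a)]
    for u,v in P[n]:print(n,u,v,[int(i[v-1:v+2,u-1:u+2].mean()) for i in I])
for k in(0,7,11):
    h=cv2.cvtColor(cv2.imread(f'pics/top{k}.png'),cv2.COLOR_BGR2HSV)
    m=cv2.inRange(h,(5,90,50),(22,255,255));m[:,275:]=0;m[235:]=0
    G=cv2.inRange(h,(30,70,30),(85,255,255))
    out=[]
    for mm in(m,G[170:220,270:305],G[205:250,390:445]):
        M=cv2.moments(mm,True);out.append((round(M['m10']/M['m00'],1),round(M['m01']/M['m00'],1)))
    print(k,out,cv2.minAreaRect(max(cv2.findContours(m,0,2)[0],key=cv2.contourArea)))
a,b=[cv2.imread(f'pics/top{k}.png') for k in(0,11)];print('shaker diff',cv2.absdiff(a,b)[200:226,130:158].mean(),'bg',cv2.absdiff(a,b)[200:226,300:328].mean())
print(bot.read_state()['force'],bot.read_state()['position'])
```

```text
scene 245 201 [82, 64, 64]
scene 248 202 [77, 71, 68]
scene 254 223 [64, 78, 78]
scene 195 189 [83, 83, 81]
scene 192 188 [121, 123, 145]
scene 204 210 [64, 64, 79]
top 246 233 [123, 177, 188]
top 246 238 [131, 180, 191]
top 185 236 [123, 119, 176]
top 185 241 [121, 115, 189]
top 247 224 [116, 68, 74]
top 187 227 [114, 111, 78]
0 [(212.7, 186.3), (16.9, 25.9), (25.4, 20.9)] ((212.03302001953125, 186.75942993164062), (55.556209564208984, 104.24933624267578), 87.51044464111328)
7 [(212.9, 188.6), (16.9, 25.9), (25.4, 20.8)] ((213.5399169921875, 188.39822387695312), (57.809593200683594, 101.16679382324219), 87.45519256591797)
11 [(212.9, 188.1), (17.0, 25.9), (25.5, 20.8)] ((213.45751953125, 188.02359008789062), (57.59775924682617, 101.16529083251953), 87.51044464111328)
shaker diff 9.271520146520146 bg 11.1007326007326
[-0.40483266 -1.25965227 -0.34859132] [0.39355828 0.14231856 0.24750564]
```

Both latches now read the same as shut. The lid is flat, the box, jar, shaker and tin haven't moved, and the arm is clear, so I'm handing in.

```bash
python3 -c "
from rig import bot
print(bot.hand_in())"
```

```text
the job is handed in; nothing more can be done
None
```

The job is handed in, verdict not shown: by my images the lid is closed, both latches are snapped shut and nothing else moved; I viewed 11 pictures against the limit of 10, and closing the lid peaked at about 53 N vertical on the fingertips.

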